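# Open the packing drawer, close up the row and add the last carton

## Task

Pull the drawer out by its bow handle (best hooked from behind with shut fingers) until it bears firmly on its stop, with 8 to 40 N, then let go. The two cartons inside have slid about: push them sideways together, snug and square against the yellow side board, pressing the row home with 4 to 30 N. Then pick up the red-banded carton from the bench, set it down (not drop it) lengthwise in the free part of the drawer, let go and leave the drawer open; leave everything else on the bench alone.

Things in the scene. Friction and masses are not known exactly. Their poses are not given: they have to be found in the camera images.
- cabinet: Fixed low wooden bench-top cabinet, 260 deep (x), 300 wide (y), 110 mm high, one drawer; origin at the centre of its underside, its front face at x = -130 mm; its x axis points into the cabinet, away from the robot, so the drawer slides out along -x. Heights in the cabinet are constant, as it stands level on the bench at z = 0.
- drawer (a joint): How far the drawer is out: 0 shut, 0.150 m at its stop; starts 0 to 15 mm out. It drags with about 4 N and a damping of 12 N s/m.
- handle (a point): Middle of the steel bow handle's bar, in the drawer's axes (same directions as the cabinet's). The bar is 10 mm thick, 100 mm long along y, 80 mm above the bench (30 mm below the cabinet's top); behind it, 40 mm clear space to the drawer's front panel, open from above and below; the panel is 12 mm thick and its upper edge is 92 mm above the bench.
- drawer_floor (a point): Centre of the drawer's inner floor, 20 mm above the bench, axes as the cabinet's: the inside spans x +-73 mm and y +-125 mm; side boards 6 mm thick with their upper edge 70 mm above the bench. The board at +y is yellow. The whole inside is uncovered only when the drawer is fully out.
- carton_left: Black carton with a cream band, loose in the drawer, nearer the yellow board at first; 110 mm long (its x), 50 mm wide (its y), 50 mm high; origin at the centre of its underside.
- carton_right: The same cream-banded carton, on the other (-y) side of carton_left, with at least 60 mm free between it and the plain brown side board; 110 mm long (its x), 50 mm wide (its y), 50 mm high; origin at the centre of its underside.
- carton_red: Black carton with a red band, on the bench to the robot's right, 220 g; 110 mm long (its x), 50 mm wide (its y), 50 mm high; origin at the centre of its underside. It may change places with the gold-banded one.
- carton_plain: Bystander: black carton with a gold band on the bench to the right; 110 mm long (its x), 50 mm wide (its y), 50 mm high; origin at the centre of its underside.
- tape_roll: Bystander: blue ring, 90 mm across, 25 high, lying on the cabinet's top; origin at its underside's centre.
- mug: Bystander: white mug, 76 mm across, 85 high, on the bench to the left.
- glue_jar: Bystander: jar with a red cap, 64 mm across, 100 high, on the bench to the left.
- glue_brush: Bystander: brush, 180 mm long, lying on the bench to the left.

How it is judged:
By the outcome, as a careful person would: the job done as asked, in the order asked, and still so for the second after the job is handed in, with the robot touching nothing.
It also fails if it takes over 72 s, if anything falls off the work surface, if the arm or the gripper's body presses on something with over 40 N, if the wrist force passes 120 N, or if a joint passes its speed limit or range.

## Robot

A 6-joint arm with a two-finger parallel gripper is mounted at the origin on the work surface. World frame = base frame: x ahead of the robot, y to its left, z up, the work surface at z = 0. Lengths are in m, angles in rad, forces in N, time in s.
With the tool pointing down it reaches from about 0.3 to 0.875 m from the base axis. Payload 6.4 kg.
Tool frame: the origin (TCP) lies on the centre line of the jaws, within the pads' length; the fingertips stand 8 mm ahead of it and the grasp point (between the pads) lies 11 mm behind it; z points along the fingers, y is the line along which they close (so a half turn about z gives the same grasp; the last joint's range is limited). The gripper opens to 85 mm and grips with 20 to 120 N. Pads are 22 mm wide; open, the fingers measure 114 mm over their backs; the gripper's body (76 mm by 85 mm) begins 54 mm behind the grasp point. The pads swing forward as they close: fully open they stand 13 mm farther back than shut.
Start: joints at [1.034, 0.181, 1.607, -0, 1.354, -0.206], TCP at [0.187, 0.544, 0.239] pointing down, gripper open.
Joint ranges: [-2.99, 2.99], [-0.89, 2.07], [0.3, 2.58], [-1.14, 4.28], [0, 2.63], [-3.12, 3.12]. Speed limits (rad/s): [2.57, 2.57, 3.01, 3.14, 3.14, 3.14].

## Interface

Orientations are given as a unit quaternion [w, x, y, z].
In Python, from bench import ctrl gives the robot as it stands.
- The arm moves only by the shell command python3 -m handwheel 'ROWS' [OPENING]. ROWS is JSON, a list that holds one entry, the list of rows, each a list of 4 numbers: the shift along the tool's x, y, z each as a share of 20 cm, from -1 to 1, then the turn about the tool's z as a share of 1.5 rad, from -1 to 1. In form: [[[x, y, z, twist], ...]]. A call has 1 to 10 rows; each row is the pose to reach, as a shift and turn from the pose commanded when the call began, along the tool's axes at that moment; what a row does not reach only later rows make up. A row lasts 1/8 s, in which the tool goes at most 62.5 mm and 10.7 degrees, less where a joint would pass 70% of its speed; a pose out of reach is approached as far as the arm can. A call with a number of a shift or a turn outside -1 to 1 is refused whole. A call with a gripper value outside its range is refused whole. OPENING is the finger opening in mm, from 0 to 85.4, set as the call begins (- or left out, the last holds). The fingers move at their own pace and stop on an object; the grip force is fixed at half the most. Time passes only in rows, so rows that repeat a pose let the fingers close. It gives the time, the measured TCP pose, the force, the opening and the grip force at its end, in the units of the state.
- ctrl.get_obs(): the state, without advancing time (a new reading comes with each control period).
- ctrl.camera(name): name is "scene" or "side" or "wrist"; returns a dict with "color" (420x560x3 uint8, red, green, blue), "range_z" (420x560 float32, m along the optical axis (not along the pixel's ray), 0 where there is no reading), "K" (3x3 intrinsics, pixels), "pose" (4x4, takes a point from camera to world coordinates); the wrist camera has in their place "T_tool_cam" (4x4, takes a point from camera to tool coordinates, whose origin is the TCP and whose axes are the flange's). Camera axes: x right, y down, z forward; pixel columns grow to the right and rows downward; lengths in m; the calibration is good to about 2 mm. A picture is of the moment at which its call begins: read the wrist's pose just before it.
- ctrl.hand_in(): hands the job in; it is judged then, once.
The state is a dict: "time_s": time; "q": joint angles; "dq": joint speeds; "joint_efforts": joint torques, N m; "eef_pos": TCP position; "eef_rot": TCP orientation; "wrist_force": force on the tool from outside, world axes, zero at the start; "torque": the same for the moment, N m; "opening": opening from 0.0 (shut) to 1.0 (fully open); "grasp_force": force on a finger pad.
Only numpy, scipy, OpenCV 4.12 (cv2) and the standard library are available. Lean on these libraries where they do the work, as an engineer would, in place of code of your own. Each camera call takes 0.05 s, during which the arm holds its last target. There are 200 camera calls.

## Working session

There is one attempt and no reset: what is moved stays moved. The work goes in short steps, Python scripts to look and compute and a shell command to move; the robot and the scene stay as the last step left them, time stands still between calls to the robot, and variables do not carry over. Pictures are saved under pics/ and viewed, at most 10 in all, crops included, and the job is handed in when it is done.

```bash
ls; mkdir -p pics; cat > h.py <<'E'
import numpy as np,cv2
from bench import ctrl
from scipy.spatial.transform import Rotation as R
def Rq(q): return R.from_quat([q[1],q[2],q[3],q[0]]).as_matrix()
def world(c,u,v,T=None):
    T=c["pose"] if T is None else T
    z=c["range_z"][int(v),int(u)];K=c["K"]
    p=np.array([(u-K[0,2])/K[0,0]*z,(v-K[1,2])/K[1,1]*z,z,1]);return (T@p)[:3]
def cloud(c,T=None):
    T=c["pose"] if T is None else T
    z=c["range_z"];K=c["K"];v,u=np.indices(z.shape)
    P=np.stack([(u-K[0,2])/K[0,0]*z,(v-K[1,2])/K[1,1]*z,z],-1)
    return P@T[:3,:3].T+T[:3,3]
def delta(target,yaw=None):
    o=ctrl.get_obs();M=Rq(o["eef_rot"]);return M.T@(np.array(target)-o["eef_pos"])/0.2
E
python3 - <<'E'
from h import *
o=ctrl.get_obs();print({k:np.round(v,3) for k,v in o.items()});print(Rq(o["eef_rot"]).round(3))
for n in("scene","side"):
    c=ctrl.camera(n);cv2.imwrite(f"pics/{n}0.png",c["color"][:,:,::-1]);np.savez(f"{n}0.npz",**c);print(c["pose"].round(2),c["K"].round(0))
E
```

```text
pics
{'time_s': np.float64(0.0), 'q': array([ 1.034,  0.182,  1.608, -0.   ,  1.354, -0.206]), 'dq': array([ 0.001, -0.001,  0.002, -0.001, -0.   , -0.002]), 'joint_efforts': array([ 1.0000e-03, -4.4489e+01, -3.5133e+01, -0.0000e+00,  9.0000e-03,
       -0.0000e+00]), 'eef_pos': array([0.186, 0.543, 0.238]), 'eef_rot': array([-0.   ,  0.165,  0.986, -0.001]), 'wrist_force': array([-0.231,  0.858, -0.317]), 'torque': array([-0.003, -0.015,  0.022]), 'grasp_force': np.float64(0.0), 'opening': np.float64(0.998)}
[[-0.946  0.325 -0.001]
 [ 0.325  0.946 -0.002]
 [ 0.    -0.002 -1.   ]]
[[-0.52  0.47 -0.71  1.3 ]
 [ 0.85  0.31 -0.42  0.5 ]
 [ 0.02 -0.83 -0.56  0.66]
 [ 0.    0.    0.    1.  ]] [[402.   0. 271.]
 [  0. 402. 205.]
 [  0.   0.   1.]]
[[ 0.78 -0.35  0.52 -0.08]
 [-0.62 -0.42  0.66 -0.8 ]
 [-0.01 -0.84 -0.54  0.79]
 [ 0.    0.    0.    1.  ]] [[483.   0. 281.]
 [  0. 483. 203.]
 [  0.   0.   1.]]
```

View pics/scene0.png

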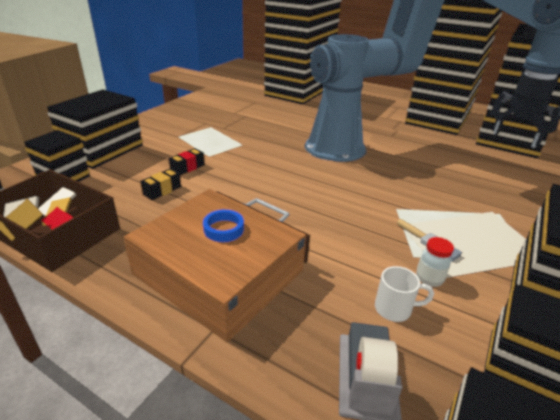

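View pics/side0.png

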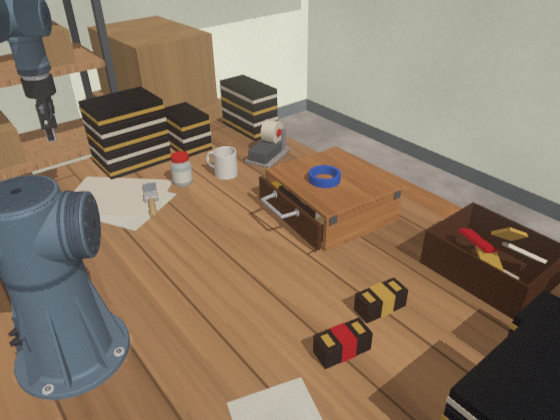

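Scene view: cabinet top around (220,240), blue ring on it at (222,225), handle at (268,209), red carton (187,161), gold carton (161,183). Side view: handle bar at (278,207), drawer slightly open, red carton (343,342), gold (381,299), jar (180,168), mug (224,162).

```bash
python3 - <<'E'
from h import *
for n in("scene","side"):
    c=dict(np.load(f"{n}0.npz"));P=cloud(c);ok=c["range_z"]>0
    roi=(P[...,0]>.3)&(P[...,0]<.95)&(P[...,1]>-.35)&(P[...,1]<.35)&ok
    m=roi&(abs(P[...,2]-.11)<.004)
    nl,lab,st,ce=cv2.connectedComponentsWithStats(m.astype(np.uint8))
    i=1+st[1:,4].argmax();q=P[lab==i]
    print(n,"top z",np.median(q[:,2]),cv2.minAreaRect(q[:,:2].astype(np.float32)),len(q))
    m=roi&(abs(P[...,2]-.05)<.006)
    nl,lab,st,ce=cv2.connectedComponentsWithStats(m.astype(np.uint8))
    for i in range(1,nl):
        if st[i,4]>60:
            q=P[lab==i];print("  z50",ce[i].round(),st[i,4],np.median(q[:,2]).round(4),cv2.minAreaRect(q[:,:2].astype(np.float32)))
    hs=[(250,203),(268,209),(284,216)] if n=="scene" else [(264,203),(278,207),(296,214)]
    for u,v in hs:
        w=[world(c,u+a,v+b) for a in(-1,0,1) for b in range(-4,5)]
        w=[x for x in w if .065<x[2]<.1]
        print("  h",np.round(w,3)[:6].tolist())
E
```

```text
scene top z 0.11050970723070092 ((0.7713234424591064, 0.04862996190786362), (0.30364853143692017, 0.26195579767227173), 83.73125457763672) 9672
  z50 [189. 156.] 189 0.0505 ((0.43276718258857727, -0.33108603954315186), (0.03804003819823265, 0.113063745200634), 89.09144592285156)
  z50 [159. 178.] 390 0.0508 ((0.5827402472496033, -0.3133257329463959), (0.0552268847823143, 0.11111905425786972), 82.62317657470703)
  z50 [ 86. 231.] 281 0.05 ((0.8641120195388794, -0.270859032869339), (0.17027363181114197, 0.008088817819952965), 0.009471089579164982)
  z50 [219. 291.] 690 0.0498 ((0.8409752249717712, 0.10978543758392334), (0.2063707709312439, 0.4093736708164215), 37.272335052490234)
  h [[0.591, 0.014, 0.085], [0.592, 0.015, 0.083], [0.594, 0.016, 0.081], [0.597, 0.018, 0.081], [0.616, 0.031, 0.094], [0.618, 0.033, 0.092]]
  h [[0.575, 0.059, 0.084], [0.577, 0.06, 0.083], [0.578, 0.061, 0.08], [0.574, 0.061, 0.084], [0.576, 0.063, 0.083], [0.579, 0.064, 0.082]]
  h [[0.579, 0.109, 0.084], [0.584, 0.111, 0.084], [0.582, 0.11, 0.08], [0.591, 0.116, 0.084], [0.594, 0.117, 0.084], [0.6, 0.121
[... 633 characters left out ...]
9), (0.07902559638023376, 0.007722483016550541), 89.69190216064453)
  z50 [381. 292.] 903 0.0516 ((0.5822271704673767, -0.31389492750167847), (0.05333656445145607, 0.11314327269792557), 79.83538055419922)
  z50 [335. 332.] 613 0.0516 ((0.43121978640556335, -0.33040136098861694), (0.039232999086380005, 0.11388243734836578), 89.91780090332031)
  h [[0.575, 0.108, 0.089], [0.573, 0.106, 0.088], [0.572, 0.105, 0.085], [0.574, 0.107, 0.08], [0.576, 0.106, 0.089], [0.574, 0.103, 0.089]]
  h [[0.571, 0.042, 0.088], [0.57, 0.041, 0.086], [0.571, 0.038, 0.087]]
  h [[0.609, 0.014, 0.086], [0.607, 0.01, 0.086], [0.604, 0.007, 0.086], [0.603, 0.006, 0.084], [0.611, 0.015, 0.072], [0.614, 0.019, 0.066]]
```

```bash
python3 - <<'E'
import cv2
a=cv2.imread("pics/side0.png")[150:250,230:330];b=cv2.imread("pics/scene0.png")[170:270,215:315]
cv2.imwrite("pics/crop1.png",cv2.hconcat([cv2.resize(a,(400,400),interpolation=2),cv2.resize(b,(400,400),interpolation=2)]))
E
```

```text
(no output)
```

View pics/crop1.png

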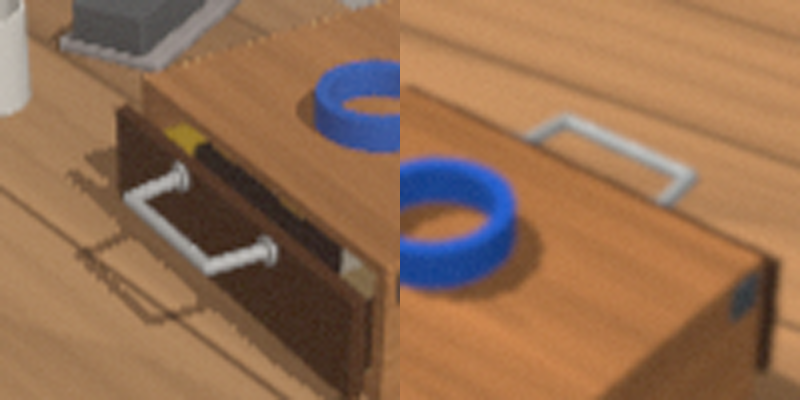

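Crop: handle bar ends at side (262,200)–(282.5,217), scene (256,199.5)–(287.5,214).

```bash
python3 - <<'E'
from h import *
yaw=-np.deg2rad(6.05);ex=np.array([np.cos(yaw),np.sin(yaw)]);ey=np.array([-ex[1],ex[0]]);C=np.array([.7715,.0482])
def ray(c,u,v,z):
    K=c["K"];T=c["pose"];d=T[:3,:3]@[(u-K[0,2])/K[0,0],(v-K[1,2])/K[1,1],1];t=(z-T[2,3])/d[2];return (T[:3,3]+t*d)[:2]
for n,pts in(("side",[(262,200),(282.5,217)]),("scene",[(256,199.5),(287.5,214)])):
    c=dict(np.load(f"{n}0.npz"))
    for p in pts:
        w=ray(c,*p,.082);print(n,w.round(4),"cab",(w-C)@ex,(w-C)@ey)
print("axes",ex,ey)
E
```

```text
side [0.5757 0.1145] cab -0.20169132651191782 0.04529760299750869
side [0.5674 0.0144] cab -0.199375613529067 -0.05514546487566581
scene [0.5666 0.0198] cab -0.20071430051612238 -0.04984710549793006
scene [0.5783 0.1211] cab -0.19982401007195758 0.05215976963129629
axes [ 0.9944303  -0.10539631] [0.10539631 0.9944303 ]
```

```bash
cat >> h.py <<'E'
C=np.array([.7715,.0482]);yaw=-np.deg2rad(6.05);ex=np.array([np.cos(yaw),np.sin(yaw)]);ey=np.array([-ex[1],ex[0]])
def cab(x,y): return C+x*ex+y*ey
def tocab(p): return np.array([(np.array(p[:2])-C)@ex,(np.array(p[:2])-C)@ey])
def go(xy,z,ang=None):
    "shares for target; ang: wanted world angle of tool y, deg"
    o=ctrl.get_obs();M=Rq(o["eef_rot"]);d=delta([*xy,z]);a=np.rad2deg(np.arctan2(M[1,1],M[0,1]))
    tw=0 if ang is None else -((ang-a+90)%180-90)
    print("t",o["time_s"].round(2),"pos",o["eef_pos"].round(4),"cab",tocab(o["eef_pos"]).round(4),"yang",a.round(2),"F",o["wrist_force"].round(1),"shares",d.round(3),"twist",round(np.deg2rad(tw)/1.5,4))
E
python3 -m handwheel '[[[-0.95,-0.56,0,-0.151],[-0.95,-0.56,0,-0.151],[-0.95,-0.56,0,-0.151],[-0.95,-0.56,0,-0.151],[-0.95,-0.56,0,-0.151]]]' 0
python3 -c "
from h import *
go(cab(-.175,-.002),.15,83.95)"
```

```text
time_s: 0.72
eef_pos: [0.3315, 0.3744, 0.239]
eef_rot: [-0.0, 0.054, 0.999, -0.0]
wrist_force: [-0.2, -0.1, -0.2]
opening: -0.004
grasp_force: 0.0Traceback (most recent call last):
  File "<string>", line 3, in <module>
    go(cab(-.175,-.002),.15,83.95)
    ~~^^^^^^^^^^^^^^^^^^^^^^^^^^^^
  File "h.py", line 23, in go
    print("t",o["time_s"].round(2),"pos",o["eef_pos"].round(4),"cab",tocab(o["eef_pos"]).round(4),"yang",a.round(2),"F",o["wrist_force"].round(1),"shares",d.round(3),"twist",round(np.deg2rad(tw)/1.5,4))
              ^^^^^^^^^^^^^^^^^
AttributeError: 'float' object has no attribute 'round'
```

```bash
sed -i 's/o\["time_s"\].round(2)/round(float(o["time_s"]),2)/' h.py
python3 -c "
from h import *
go(cab(-.175,-.002),.15,83.95)"
```

```text
t 0.72 pos [0.3315 0.3744 0.239 ] cab [-0.4719  0.278 ] yang 83.78 F [-0.2 -0.1 -0.2] shares [-1.489 -1.395  0.446] twist -0.0019
```

```bash
python3 -m handwheel '[[[-0.74,-0.7,0,0],[-0.74,-0.7,0,0],[-0.74,-0.7,0,0],[-0.74,-0.7,0,0],[-0.74,-0.7,0,0],[-0.74,-0.7,0,0]]]'
python3 -m handwheel '[[[-0.75,-0.7,0.2,0],[-0.75,-0.7,0.3,0],[-0.75,-0.7,0.44,0],[-0.75,-0.7,0.44,0],[-0.75,-0.7,0.44,0],[-0.75,-0.7,0.44,0]]]'
python3 - <<'E'
from h import *
go(cab(-.175,-.002),.067,83.95)
o=ctrl.get_obs();c=ctrl.camera("wrist");M=np.eye(4);M[:3,:3]=Rq(o["eef_rot"]);M[:3,3]=o["eef_pos"]
cv2.imwrite("pics/w1.png",c["color"][:,:,::-1]);P=cloud(c,M@c["T_tool_cam"])
# bar in the cloud
w=P.reshape(-1,3);w=w[(w[:,2]>.07)&(w[:,2]<.098)];q=np.c_[(w[:,:2]-C)@ex,(w[:,:2]-C)@ey]
k=(q[:,1]>-.04)&(q[:,1]<.04)&(q[:,0]<-.13)
print(np.histogram(q[k,0],bins=np.arange(-.23,-.13,.005)))
E
```

```text
time_s: 1.48
eef_pos: [0.4615, 0.2231, 0.239]
eef_rot: [-0.001, 0.051, 0.999, 0.0]
wrist_force: [-0.3, 0.5, 0.1]
opening: 0.0
grasp_force: 0.0
time_s: 2.22
eef_pos: [0.5967, 0.0686, 0.1516]
eef_rot: [-0.0, 0.051, 0.999, 0.0]
wrist_force: [0.1, 0.2, 0.0]
opening: -0.004
grasp_force: 0.0
t 2.23 pos [0.5967 0.0686 0.1516] cab [-0.176   0.0019] yang 84.13 F [0.1 0.2 0. ] shares [-0.005 -0.02   0.423] twist 0.0021
(array([   0,    0,    0,    0,  315, 1023,  504,    0,    0,    0,    0,
          0,    0,    0, 1477,  586,  370,   31,    0]), array([-0.23 , -0.225, -0.22 , -0.215, -0.21 , -0.205, -0.2  , -0.195,
       -0.19 , -0.185, -0.18 , -0.175, -0.17 , -0.165, -0.16 , -0.155,
       -0.15 , -0.145, -0.14 , -0.135]))
```

View pics/w1.png

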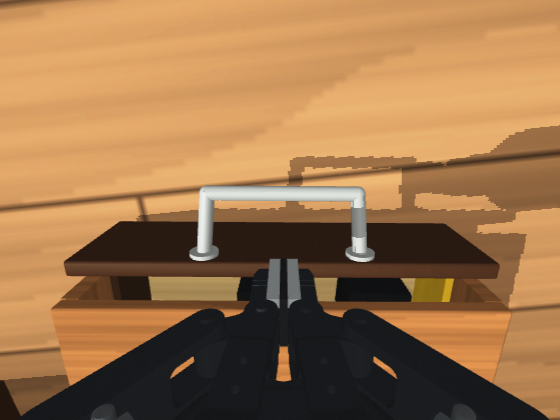

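Wrist view: the handle bar spans (203,190)–(362,190), fingers are behind it and in front of the panel at y≈265; the gap is x −0.196…−0.160 in cabinet axes. Descending, then pulling.

```bash
python3 -m handwheel '[[[0.01,-0.02,0.21,0],[0.01,-0.02,0.42,0],[0.01,-0.02,0.42,0],[0.01,-0.02,0.42,0]]]'
python3 -m handwheel '[[[0.03,0,0,0],[0.08,0,0,0],[0.15,0,0,0],[0.23,0,0,0],[0.31,0,0,0],[0.39,0,0,0],[0.47,0,0,0],[0.54,0,0,0],[0.6,0,0,0],[0.63,0,0,0]]]'
python3 -c "
from h import *
go(cab(-.32,-.002),.067,83.95)"
```

```text
time_s: 2.78
eef_pos: [0.596, 0.0638, 0.0696]
eef_rot: [0.001, 0.051, 0.999, -0.0]
wrist_force: [-0.1, 0.6, -0.1]
opening: -0.001
grasp_force: 0.0
time_s: 4.03
eef_pos: [0.4708, 0.0762, 0.069]
eef_rot: [0.002, 0.052, 0.999, 0.0]
wrist_force: [5.0, 1.6, 3.0]
opening: -0.001
grasp_force: 2.3
t 4.03 pos [0.4708 0.0762 0.069 ] cab [-0.302  -0.0039] yang 84.02 F [5.  1.6 3. ] shares [0.09  0.01  0.009] twist 0.0008
```

```bash
python3 -m handwheel '[[[0.01,0,0,0],[0.02,0,0,0],[0.03,0,0,0],[0.04,0,0,0],[0.05,0,0,0],[0.06,0,0,0],[0.07,0,0,0],[0.075,0,0,0]]]'; python3 -c "
from h import *
go(cab(-.32,-.002),.067,83.95)"
```

```text
time_s: 5.03
eef_pos: [0.4544, 0.0776, 0.0672]
eef_rot: [-0.0, 0.052, 0.999, -0.0]
wrist_force: [3.3, -1.4, 2.9]
opening: -0.0
grasp_force: 2.0
t 5.03 pos [0.4544 0.0776 0.0672] cab [-0.3185 -0.0042] yang 84.03 F [ 3.3 -1.4  2.9] shares [0.008 0.011 0.001] twist 0.0009
```

```bash
python3 -m handwheel '[[[0.006,0,0,0],[0.012,0,0,0],[0.018,0,0,0],[0.018,0,0,0]]]'
```

```text
time_s: 5.52
eef_pos: [0.4507, 0.078, 0.0672]
eef_rot: [-0.0, 0.052, 0.999, -0.0]
wrist_force: [2.8, -1.3, 2.4]
opening: 0.007
grasp_force: 1.6
```

```bash
python3 -m handwheel '[[[0.006,0,0,0],[0.012,0,0,0],[0.012,0,0,0]]]'; python3 -m handwheel '[[[0.006,0,0,0],[0.012,0,0,0],[0.012,0,0,0]]]'
```

```text
time_s: 5.9
eef_pos: [0.4497, 0.0781, 0.0674]
eef_rot: [0.001, 0.052, 0.999, -0.0]
wrist_force: [7.8, -2.4, -3.8]
opening: -0.005
grasp_force: 4.0
time_s: 6.28
eef_pos: [0.4496, 0.0781, 0.0678]
eef_rot: [0.004, 0.052, 0.999, -0.0]
wrist_force: [16.5, -1.3, -10.2]
opening: 0.001
grasp_force: 7.9
```

```bash
python3 -m handwheel '[[[0.006,0,0,0],[0.006,0,0,0],[0.006,0,0,0]]]'; python3 -c "
from h import *
go(cab(-.32,-.002),.067,83.95)"
```

```text
time_s: 6.65
eef_pos: [0.4496, 0.0781, 0.068]
eef_rot: [0.005, 0.053, 0.999, -0.0]
wrist_force: [19.5, -1.6, -12.7]
opening: 0.002
grasp_force: 9.7
t 6.65 pos [0.4496 0.0781 0.068 ] cab [-0.3233 -0.0042] yang 83.98 F [ 19.5  -1.6 -12.7] shares [-0.016  0.011  0.005] twist 0.0003
```

```bash
python3 -m handwheel '[[[-0.03,0,0,0],[-0.055,0,0,0],[-0.055,0,0,0],[-0.055,0,-0.3,0],[-0.055,0,-0.6,0],[-0.055,0,-0.9,0],[-0.3,0,-1,0],[-0.6,0,-1,0],[-0.85,0,-1,0],[-0.85,0,-1,0]]]'
cat >> h.py <<'E'
def wrist():
    o=ctrl.get_obs();c=ctrl.camera("wrist");M=np.eye(4);M[:3,:3]=Rq(o["eef_rot"]);M[:3,3]=o["eef_pos"]
    return c,M@c["T_tool_cam"]
E
python3 - <<'E'
from h import *
go(cab(-.2,-.002),.25,83.95)
c,T=wrist();P=cloud(c,T);cv2.imwrite("pics/w2.png",c["color"][:,:,::-1])
X=(P[...,:2]-C)@ex;Y=(P[...,:2]-C)@ey;Z=P[...,2]
s=ctrl.camera("scene");cv2.imwrite("pics/s2.png",s["color"][:,:,::-1])
for nm,z in(("carton",.07),):
    m=(abs(Z-z)<.004)&(c["range_z"]>0)&(X<-.13)&(X>-.29)
    nl,lab,st,ce=cv2.connectedComponentsWithStats(m.astype(np.uint8))
    for i in range(1,nl):
        if st[i,4]>80:
            k=lab==i;print(ce[i].round(),st[i],cv2.minAreaRect(np.c_[X[k],Y[k]].astype(np.float32)))
m=(abs(Z-.092)<.004)&(c["range_z"]>0)&(X<-.2);print("panel",np.percentile(X[m],[2,98]),np.percentile(Y[m],[1,99]))
E
```

```text
time_s: 7.9
eef_pos: [0.6154, 0.0603, 0.2646]
eef_rot: [-0.002, 0.052, 0.999, 0.0]
wrist_force: [-0.3, -0.7, -0.5]
opening: -0.002
grasp_force: 0.0
t 7.9 pos [0.6154 0.0603 0.2646] cab [-0.1565 -0.0044] yang 83.99 F [-0.3 -0.7 -0.5] shares [0.217 0.012 0.074] twist 0.0004
[288. 154.] [ 133   53  314  158 3818] ((-0.20593604445457458, 0.0012944787740707397), (0.2905570864677429, 0.15275928378105164), 89.76154327392578)
[308.  54.] [226  53 168   3 214] ((-0.28200119733810425, 0.020004980266094208), (0.1562269926071167, 0.0005883718840777874), 89.78762817382812)
[280. 138.] [ 253   84   53  111 5470] ((-0.20160526037216187, -0.0076813530176877975), (0.10986495018005371, 0.05037308856844902), 1.1011121273040771)
[363. 139.] [ 333   84   63  113 5500] ((-0.20052289962768555, 0.07592307031154633), (0.05109422653913498, 0.11030109971761703), 86.59516143798828)
panel [-0.29405868 -0.28189523] [-0.14216079  0.14569527]
```

View pics/w2.png

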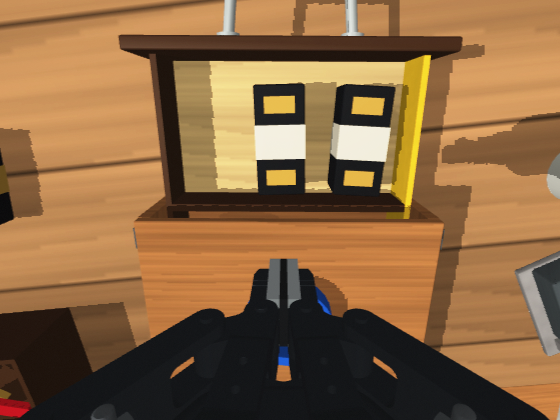

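Wrist view: drawer fully out; cartons at (280,138) and (363,139), yellow board at (415,130), brown board (168,130); left carton is slightly askew. I'll push with the fingers spread along the carton length (two-point push).

```bash
python3 - <<'E'
from h import *
print(ctrl.get_obs()["q"].round(3))
c,T=wrist();P=cloud(c,T)
X=(P[...,:2]-C)@ex;Y=(P[...,:2]-C)@ey;Z=P[...,2];ok=c["range_z"]>0
b=ok&(X<-.15)&(X>-.27)
m=b&(abs(Z-.07)<.003)
for s in(-1,1):
    k=m&(s*Y>.11)&(s*Y<.15);print("board",s,np.percentile(Y[k],[2,50,98]).round(4),k.sum())
k=b&(abs(Z-.02)<.003)&(abs(Y)<.14);print("floor",np.percentile(Y[k],[.5,99.5]),k.sum())
go(cab(-.2015,-.066),.1,173.95)
E
```

```text
[-0.093  0.254  1.466  0.     1.425 -1.56 ]
board -1 [-0.1296 -0.1263 -0.1232] 813
board 1 [0.126  0.1289 0.1324] 828
floor [-0.12364739  0.12648609] 13199
t 8.05 pos [0.613  0.0612 0.2665] cab [-0.1589 -0.0037] yang 84.04 F [0.2 0.1 0.6] shares [ 0.211 -0.311  0.833] twist -1.0462
```

```bash
python3 -m handwheel '[[[0.1,-0.15,0,0.12],[0.211,-0.311,0,0.24],[0.211,-0.311,0,0.36],[0.211,-0.311,0,0.48],[0.211,-0.311,0,0.6],[0.211,-0.311,0.2,0.72],[0.211,-0.311,0.4,0.84],[0.211,-0.311,0.5,0.96],[0.211,-0.311,0.5,1],[0.211,-0.311,0.5,1]]]' 55
python3 -c "
from h import *
go(cab(-.2015,-.066),.042,-6.05)"
```

```text
time_s: 9.3
eef_pos: [0.5648, 0.0039, 0.1678]
eef_rot: [0.0, 0.718, 0.696, 0.0]
wrist_force: [0.1, -0.4, 1.1]
opening: 0.644
grasp_force: 0.0
t 9.3 pos [0.5648 0.0039 0.1678] cab [-0.2009 -0.0658] yang -1.86 F [ 0.1 -0.4  1.1] shares [-0.001 -0.003  0.629] twist 0.0488
```

```bash
python3 -m handwheel '[[[0,0,0.2,0.049],[0,0,0.4,0.049],[0,0,0.55,0.049],[0,0,0.625,0.049],[0,0,0.625,0.049]]]'
python3 -c "
from h import *
go(cab(-.2015,.0155),.042,-6.05)"
```

```text
time_s: 9.93
eef_pos: [0.5652, 0.0037, 0.0422]
eef_rot: [-0.0, 0.744, 0.669, -0.0]
wrist_force: [-0.0, -1.0, 0.5]
opening: 0.646
grasp_force: 0.0
t 9.93 pos [0.5652 0.0037 0.0422] cab [-0.2004 -0.066 ] yang -6.09 F [-0.  -1.   0.5] shares [ 0.408 -0.006  0.001] twist -0.0005
```

```bash
python3 -m handwheel '[[[0.03,0,0,0],[0.06,0,0,0],[0.09,0,0,0],[0.12,0,0,0],[0.15,0,0,0],[0.18,0,0,0],[0.21,0,0,0],[0.24,0,0,0],[0.27,0,0,0],[0.3,0,0,0]]]'
python3 -m handwheel '[[[0.02,0,0,0],[0.04,0,0,0],[0.055,0,0,0],[0.07,0,0,0],[0.08,0,0,0],[0.08,0,0,0]]]'
python3 -c "
from h import *
go(cab(-.2015,.0155),.042,-6.05)"
```

```text
time_s: 11.18
eef_pos: [0.5722, 0.0633, 0.0423]
eef_rot: [0.0, 0.744, 0.668, -0.0]
wrist_force: [-0.3, -3.4, 0.7]
opening: 0.644
grasp_force: 1.6
time_s: 11.92
eef_pos: [0.5738, 0.0794, 0.0422]
eef_rot: [-0.0, 0.744, 0.668, 0.0]
wrist_force: [0.1, -1.4, -0.1]
opening: 0.643
grasp_force: 0.4
t 11.93 pos [0.5738 0.0794 0.0422] cab [-0.1998  0.0101] yang -6.13 F [ 0.1 -1.4 -0.1] shares [ 0.027 -0.008  0.001] twist -0.0009
```

```bash
python3 -m handwheel '[[[0.005,0,0,0],[0.01,0,0,0],[0.015,0,0,0],[0.02,0,0,0],[0.025,0,0,0],[0.025,0,0,0]]]'; python3 -m handwheel '[[[0.005,0,0,0],[0.01,0,0,0],[0.01,0,0,0]]]'
```

```text
time_s: 12.68
eef_pos: [0.5743, 0.0842, 0.0422]
eef_rot: [-0.0, 0.744, 0.668, 0.0]
wrist_force: [-0.8, -2.3, 1.4]
opening: 0.641
grasp_force: 1.0
time_s: 13.05
eef_pos: [0.5743, 0.0843, 0.0423]
eef_rot: [0.001, 0.744, 0.668, -0.001]
wrist_force: [-1.6, -10.1, 2.2]
opening: 0.646
grasp_force: 5.2
```

```bash
python3 -m handwheel '[[[0.005,0,0,0],[0.008,0,0,0],[0.008,0,0,0],[0.008,0,0,0]]]'; python3 -m handwheel '[[[-0.03,0,0,0],[-0.12,0,0,0],[-0.12,0,-0.2,0],[-0.12,0,-0.5,0],[-0.12,0,-0.8,0],[-0.12,0.2,-1,0],[-0.12,0.3,-1,0],[-0.12,0.3,-1,0]]]'
python3 - <<'E'
from h import *
c,T=wrist();P=cloud(c,T);cv2.imwrite("pics/w3.png",c["color"][:,:,::-1])
X=(P[...,:2]-C)@ex;Y=(P[...,:2]-C)@ey;Z=P[...,2];ok=c["range_z"]>0
m=(abs(Z-.07)<.004)&ok&(X<-.145)&(X>-.27)&(Y>-.03)&(Y<.11)
print("row",cv2.minAreaRect(np.c_[X[m],Y[m]].astype(np.float32)),m.sum())
c=ctrl.camera("scene");cv2.imwrite("pics/s3.png",c["color"][:,:,::-1])
d=ctrl.camera("side");P=cloud(d);Z=P[...,2];
X=(P[...,:2]-C)@ex;Y=(P[...,:2]-C)@ey
m=(abs(Z-.07)<.004)&(X<-.145)&(X>-.27)&(Y>-.03)&(Y<.11)
print("row side",cv2.minAreaRect(np.c_[X[m],Y[m]].astype(np.float32)),m.sum())
cv2.imwrite("pics/m3.png",np.hstack([cv2.resize(c["color"][130:330,150:350,::-1],(400,400)),cv2.resize(d["color"][130:330,200:400,::-1],(400,400))]))
E
```

```text
time_s: 13.55
eef_pos: [0.5742, 0.0844, 0.0423]
eef_rot: [0.001, 0.744, 0.668, -0.002]
wrist_force: [-5.1, -17.3, 4.1]
opening: 0.645
grasp_force: 8.6
time_s: 14.55
eef_pos: [0.6325, 0.0567, 0.2423]
eef_rot: [0.0, 0.744, 0.668, 0.0]
wrist_force: [-1.1, 0.5, -1.8]
opening: 0.647
grasp_force: 0.0
row ((-0.20158880949020386, 0.06767604500055313), (0.08462992310523987, 0.11035433411598206), 89.98374938964844) 11579
row side ((-0.20119625329971313, 0.06567192077636719), (0.11125064641237259, 0.08854990452528), 0.06910039484500885) 630
```

View pics/w3.png

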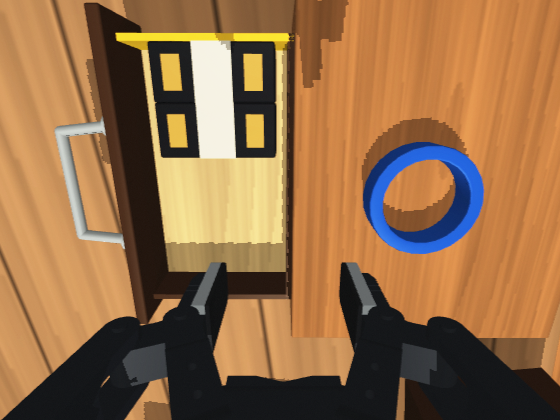

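View pics/m3.png

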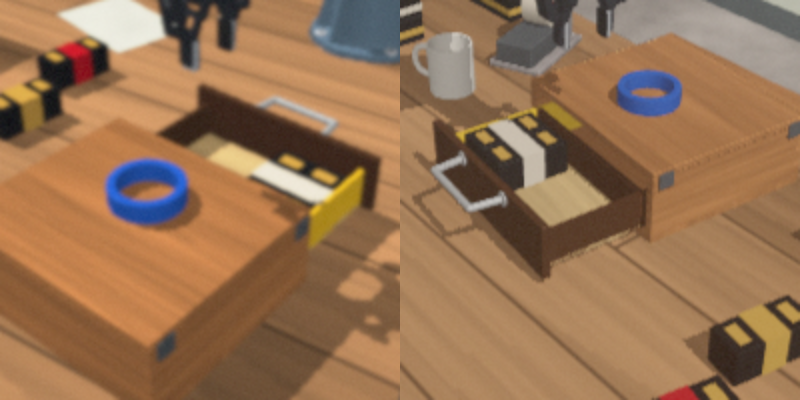

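Wrist view: row is flush against the yellow board (square, lower edge at row 157, ≈100 mm wide), free floor below it; ring and other things untouched. Now to the red carton.

```bash
python3 -m handwheel '[[[-0.25,-0.12,0,0.12],[-0.5,-0.25,0,0.24],[-0.75,-0.37,0,0.36],[-1,-0.5,0,0.48],[-1,-0.5,0,0.6],[-1,-0.5,0,0.72],[-1,-0.5,0,0.84],[-1,-0.5,0,0.96],[-1,-0.5,0,0.977],[-1,-0.5,0,0.977]]]' 85
python3 -c "
from h import *
go([.40,-.331],.25,90)"
```

```text
time_s: 15.95
eef_pos: [0.5106, -0.1306, 0.242]
eef_rot: [-0.0, 1.0, 0.001, -0.0]
wrist_force: [-0.1, 0.6, -0.2]
opening: 0.995
grasp_force: 0.0
t 15.95 pos [ 0.5106 -0.1306  0.242 ] cab [-0.2406 -0.2053] yang -89.92 F [-0.1  0.6 -0.2] shares [-0.554  1.001 -0.04 ] twist 0.0009
```

```bash
python3 -m handwheel '[[[-0.15,0.25,0,0],[-0.3,0.5,0,0],[-0.45,0.75,0,0],[-0.55,1,0,0],[-0.55,1,0,0],[-0.55,1,0,0]]]'
python3 - <<'E'
from h import *
c,T=wrist();P=cloud(c,T);Z=P[...,2];cv2.imwrite("pics/w4.png",c["color"][:,:,::-1])
m=(abs(Z-.05)<.005)&(c["range_z"]>0)
nl,lab,st,ce=cv2.connectedComponentsWithStats(m.astype(np.uint8))
for i in range(1,nl):
    if st[i,4]>500: q=P[lab==i];print(ce[i].round(),st[i],np.median(q[:,2]),cv2.minAreaRect(q[:,:2].astype(np.float32)),c["color"][int(ce[i][1]),int(ce[i][0])])
go([.432,-.331],.05,90)
E
```

```text
time_s: 16.7
eef_pos: [0.4006, -0.3303, 0.242]
eef_rot: [-0.0, 1.0, -0.0, -0.0]
wrist_force: [0.7, 0.3, 0.3]
opening: 0.993
grasp_force: 0.0
[259.  25.] [ 229    0   62   57 2926] 0.049172323856850386 ((0.5494071245193481, -0.3079884648323059), (0.05044911056756973, 0.04546649381518364), 80.05172729492188) [194 149  60]
[300. 154.] [ 265   97   72  115 5328] 0.049293383252637435 ((0.42939621210098267, -0.34640559554100037), (0.050606291741132736, 0.10982262343168259), 78.01685333251953) [174  20  28]
[549. 153.] [535  97  25 100 714] 0.04922638384231379 ((0.43820008635520935, -0.5974167585372925), (0.09788984805345535, 0.004249522462487221), 0.3702071011066437) [13 15 15]
t 16.75 pos [ 0.401  -0.3298  0.242 ] cab [-0.3286 -0.4149] yang -90.0 F [ 0.5 -0.7  0.2] shares [0.155 0.007 0.96 ] twist -0.0
```

View pics/w4.png

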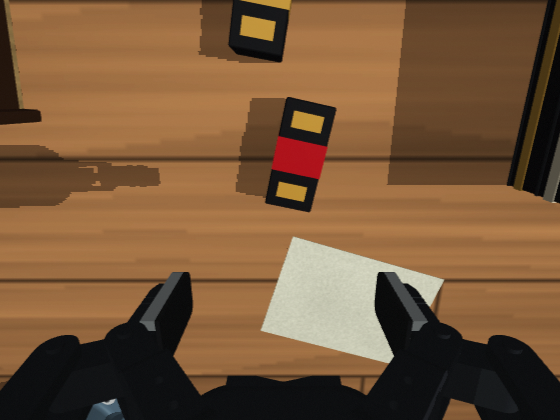

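Wrist view: red carton centred (300,154), leaning about 12°; gold one at (259,25) clear of it. Fingers open either side.

```bash
python3 -m handwheel '[[[0.142,0.083,0,0.1],[0.142,0.083,0.2,0.14],[0.142,0.083,0.4,0.14],[0.142,0.083,0.6,0.14],[0.142,0.083,0.7,0.14],[0.142,0.083,0.7,0.14]]]'
python3 -c "
from h import *
go([.4294,-.3464],.022,78)"
```

```text
time_s: 17.5
eef_pos: [0.4289, -0.3447, 0.1005]
eef_rot: [-0.002, 0.995, -0.104, -0.001]
wrist_force: [0.2, -0.1, 0.4]
opening: 0.996
grasp_force: 0.0
t 17.5 pos [ 0.4289 -0.3447  0.1005] cab [-0.2992 -0.4269] yang -101.97 F [ 0.2 -0.1  0.4] shares [0.005 0.009 0.393] twist 0.0004
```

```bash
python3 -m handwheel '[[[0.005,0.009,0.13,0],[0.005,0.009,0.26,0],[0.005,0.009,0.35,0],[0.005,0.009,0.39,0],[0.005,0.009,0.39,0]]]'
python3 -m handwheel '[[[0,0,0,0],[0,0,0,0],[0,0,0,0],[0,0,0,0],[0,0,0,0],[0,0,0,0]]]' 30
python3 -c "
from h import *
go(cab(-.2,-.045),.25,83.95)"
```

```text
time_s: 18.12
eef_pos: [0.4299, -0.3493, 0.0245]
eef_rot: [-0.0, 0.994, -0.105, -0.0]
wrist_force: [1.0, 0.6, 0.1]
opening: 0.995
grasp_force: 0.0
time_s: 18.88
eef_pos: [0.4303, -0.35, 0.0254]
eef_rot: [0.001, 0.994, -0.106, 0.001]
wrist_force: [-0.3, 1.0, 5.3]
opening: 0.574
grasp_force: 63.7
t 18.88 pos [ 0.4303 -0.35    0.0254] cab [-0.2973 -0.4319] yang -102.14 F [-0.3  1.   5.3] shares [ 0.28  -1.974 -1.125] twist -0.0708
```

```bash
python3 -m handwheel '[[[0,0,-0.05,0],[0,0,-0.15,0],[0,0,-0.35,0],[0,0,-0.6,0],[0,0,-0.8,0],[0,0,-0.9,-0.03],[0,-0.2,-0.9,-0.07],[0.1,-0.45,-0.9,-0.07],[0.14,-0.7,-0.9,-0.07],[0.14,-0.7,-0.9,-0.07]]]'
python3 -c "
from h import *
go(cab(-.2,-.045),.2,83.95);print(ctrl.get_obs()['grasp_force'],ctrl.get_obs()['opening'])"
```

```text
time_s: 20.12
eef_pos: [0.4869, -0.2149, 0.2042]
eef_rot: [-0.001, 0.999, -0.051, -0.0]
wrist_force: [0.2, -1.2, -2.4]
opening: 0.572
grasp_force: 63.2
t 20.12 pos [ 0.4869 -0.2149  0.2042] cab [-0.2552 -0.2917] yang -95.85 F [ 0.2 -1.2 -2.4] shares [ 0.28  -1.232  0.022] twist 0.0023
63.17080020904541 0.5718753683052964
```

```bash
python3 -m handwheel '[[[0.06,-0.2,0,0],[0.15,-0.45,0,0],[0.24,-0.75,0,0],[0.24,-0.9,0,0],[0.24,-0.9,0,0],[0.24,-0.9,0,0]]]'
python3 -m handwheel '[[[0,-0.15,0,0],[0,-0.31,0,0],[0,-0.31,0.1,0],[0,-0.31,0.2,0],[0,-0.31,0.3,0],[0,-0.31,0.4,0],[0,-0.31,0.4,0]]]'
python3 - <<'E'
from h import *
go(cab(-.207,-.049),.0454,83.95)
c,T=wrist();P=cloud(c,T);cv2.imwrite("pics/w5.png",c["color"][:,:,::-1])
s=ctrl.camera("side");cv2.imwrite("pics/s5.png",cv2.resize(s["color"][100:310,200:480,::-1],(800,600)))
P=cloud(s);X=(P[...,:2]-C)@ex;Y=(P[...,:2]-C)@ey;Z=P[...,2]
m=(abs(Z-.092)<.004)&(X<-.26)&(X>-.32)&(abs(Y)<.14);print("panel",np.percentile(X[m],[2,50,98]).round(4),m.sum())
E
```

```text
time_s: 20.88
eef_pos: [0.5532, -0.0455, 0.2042]
eef_rot: [0.0, 0.999, -0.054, -0.0]
wrist_force: [0.6, -1.0, -2.6]
opening: 0.576
grasp_force: 63.4
time_s: 21.75
eef_pos: [0.5586, 0.0157, 0.1227]
eef_rot: [-0.0, 0.999, -0.054, -0.002]
wrist_force: [-0.1, -0.1, -2.2]
opening: 0.576
grasp_force: 63.5
t 21.75 pos [0.5586 0.0157 0.1227] cab [-0.2083 -0.0547] yang -96.23 F [-0.1 -0.1 -2.2] shares [ 0.008 -0.029  0.386] twist -0.0022
panel [-0.2954 -0.2893 -0.281 ] 344
```

View pics/s5.png

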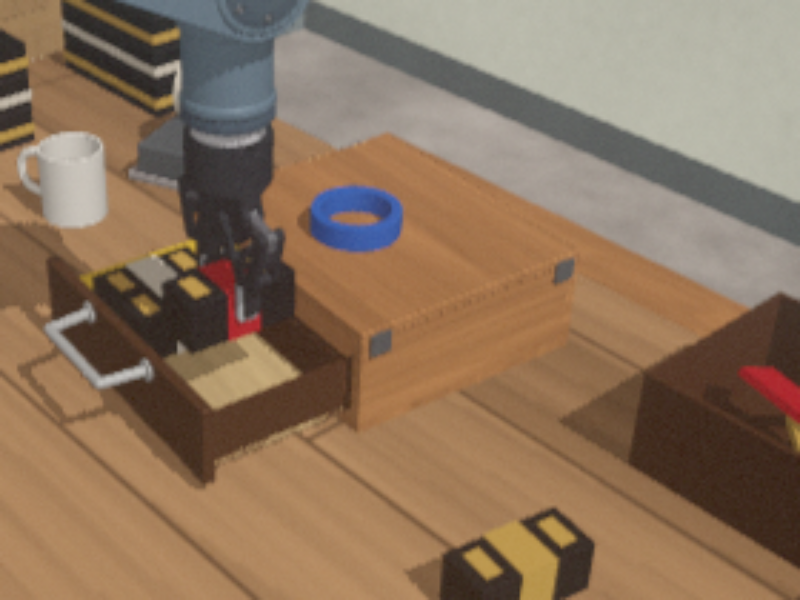

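Side view: the red carton hangs level at (235,300) over the free part, clear of the row and the brown board. Lowering.

```bash
python3 -m handwheel '[[[0,0,0.1,0],[0,0,0.2,0],[0,0,0.28,0],[0,0,0.33,0],[0,0,0.35,0],[0,0,0.36,0],[0,0,0.37,0],[0,0,0.37,0]]]'; python3 -m handwheel '[[[0,0,0.005,0],[0,0,0.01,0],[0,0,0.01,0]]]'
```

```text
time_s: 22.85
eef_pos: [0.5602, 0.0172, 0.0505]
eef_rot: [0.0, 0.999, -0.053, 0.0]
wrist_force: [0.6, -0.2, -1.3]
opening: 0.57
grasp_force: 63.5
time_s: 23.22
eef_pos: [0.5599, 0.0172, 0.0482]
eef_rot: [-0.0, 0.999, -0.053, -0.0]
wrist_force: [0.9, 0.2, -2.9]
opening: 0.57
grasp_force: 63.5
```

```bash
python3 -m handwheel '[[[0,0,0.005,0],[0,0,0.01,0],[0,0,0.01,0]]]';python3 -m handwheel '[[[0,0,0.005,0],[0,0,0.008,0],[0,0,0.008,0]]]'
```

```text
time_s: 23.6
eef_pos: [0.5599, 0.0172, 0.0461]
eef_rot: [-0.0, 0.999, -0.053, -0.0]
wrist_force: [-0.3, 0.3, -2.1]
opening: 0.572
grasp_force: 63.5
time_s: 23.98
eef_pos: [0.5601, 0.0172, 0.0453]
eef_rot: [0.0, 0.999, -0.053, 0.0]
wrist_force: [-2.7, -0.0, 4.8]
opening: 0.573
grasp_force: 64.4
```

```bash
python3 -m handwheel '[[[0,0,0,0],[0,0,0,0],[0,0,0,0],[0,0,0,0]]]' 68
python3 -m handwheel '[[[0,0,-0.05,0],[0,0,-0.15,0],[0,0,-0.3,0],[0,0,-0.5,0],[0,0,-0.75,0],[0,0,-0.9,0],[-0.2,0,-0.9,0],[-0.5,0,-0.9,0],[-0.5,0,-0.9,0],[-0.5,0,-0.9,0]]]'
python3 - <<'E'
from h import *
c,T=wrist();P=cloud(c,T);cv2.imwrite("pics/w6.png",c["color"][:,:,::-1])
X=(P[...,:2]-C)@ex;Y=(P[...,:2]-C)@ey;Z=P[...,2];ok=c["range_z"]>0
m=(abs(Z-.07)<.005)&ok&(X<-.145)&(X>-.27)&(abs(Y)<.11)
nl,lab,st,ce=cv2.connectedComponentsWithStats(m.astype(np.uint8))
for i in range(1,nl):
    k=lab==i
    if k.sum()>300: print(ce[i].round(),cv2.minAreaRect(np.c_[X[k],Y[k]].astype(np.float32)),np.median(Z[k]))
m=(abs(Z-.092)<.004)&ok&(X<-.26)&(abs(Y)<.14);print("panel",np.percentile(X[m],[2,98]))
print(ctrl.get_obs()["wrist_force"])
E
```

```text
time_s: 24.48
eef_pos: [0.56, 0.0172, 0.0446]
eef_rot: [0.0, 0.999, -0.053, -0.0]
wrist_force: [0.7, 0.3, -0.7]
opening: 0.797
grasp_force: 0.0
time_s: 25.72
eef_pos: [0.4615, 0.0277, 0.226]
eef_rot: [0.0, 0.999, -0.053, 0.001]
wrist_force: [-1.1, 0.2, 0.7]
opening: 0.793
grasp_force: 0.0
[138.  69.] ((-0.20194604992866516, 0.06745736300945282), (0.08508770167827606, 0.10942091047763824), 89.99708557128906) 0.06926020947565797
[283.  77.] ((-0.20810499787330627, -0.05349806696176529), (0.05067434906959534, 0.10944075137376785), 89.90550231933594) 0.06925666713654183
panel [-0.29420127 -0.28187092]
[ 1.21021425 -0.10042383  0.55069797]
```

View pics/w6.png

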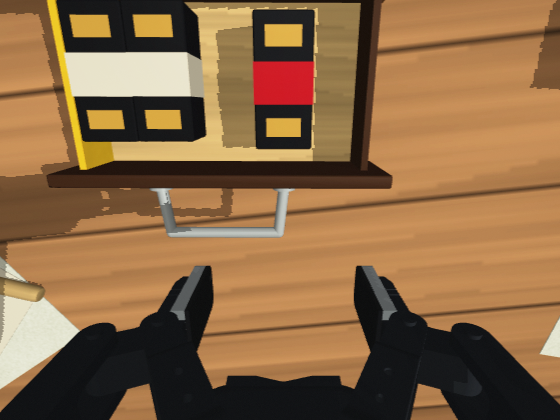

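The red carton (283,77) stands flat and lengthwise in the free part. The row (138,69) is still snug against the yellow board, and the drawer is fully out.

```bash
python3 -c "
from h import *
print(ctrl.hand_in())"
```

```text
the job is handed in; nothing more can be done
None
```

I handed the job in at about 26 s: the drawer was pulled onto its stop with about 20 N, the two cartons were pressed square against the yellow board with about 17 N, and the red-banded carton was set down lengthwise in the free part with the drawer left open. No verdict came back.

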